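# Clamp the lid of a pressure cooker

### The job

Close the pressure cooker: put its lid on the pot with the two hooks of the bow going down beside the pot's lugs, swing the lid clockwise until the hooks are under the lugs, then screw the T-handle down clockwise until you feel the rubber seal resist and about an eighth of a turn more, so that the lid is firmly clamped. Do not overtighten it, that crushes the seal. Then let go, and leave the other things on the counter alone.

Things in the scene. Friction and masses are not known exactly. Their poses are not given: they have to be found in the camera images.
- pot: Steel pot of a pressure cooker, 200 mm across, inner radius 95 mm, rim 130 mm above the counter, too heavy to move. A black side grip at its +x and its -x side, out to 150 mm from the axis, top 103 mm up. Origin: centre of its underside; z up along the pot's axis.
- lugs: The two steel lugs fixed on the outside of the pot under its rim, at its +y and -y sides. Origin: on the pot's axis at the height of the rim; y runs from lug to lug, z up. Each lug is 36 mm wide (along x), 7 mm thick and reaches out to 125 mm from the axis; its top is 9 mm, its underside 16 mm below the rim.
- lug_a (a point): Middle of the underside of the +y lug, 112 mm from the pot's axis. At the clockwise end of each lug (seen from above) a tab 6 mm thick hangs down to 35 mm below the rim: it stops a hook that comes under the lug, just when bow and lugs are in line.
- lug_b (a point): Middle of the underside of the -y lug, which is the same, half a turn on.
- lid: The loose lid with its bow, screw and T-handle, about 0.8 kg in all, lying on a round wooden trivet. Origin: on its axis at the underside of the rubber seal, which comes to rest on the rim (the lid's origin then lies at the lugs' origin); z up; y along the bow, alike both ways round. A spigot 12 mm deep, radius 91 mm tapering to 85, enters the pot. A valve stands 56 mm out at +x, top 43 mm up.
- bow_line (a point): Point on the lid's axis 30 mm above its origin, fixed to the lid. Here the bow crosses the lid: a steel bar 22 mm wide along the lid's y, its top 34 to 44 mm above the lid's origin. It cannot turn against the lid; it only rises as the T-handle is turned clockwise, 12 mm a turn. How far it is up differs each time, and no pose given here tells it.
- hook_line (a point): Point at the height of the lid's origin, fixed to the lid, 122 mm out at +y: above the toe of one hook (the other is at -y). From each end of the bow an arm (129 to 136 mm from the axis, 20 mm wide) goes down to a toe 20 mm wide, 7 mm thick, reaching in to 109 mm. With the lid on the rim the toe's upper face is 3.7 to 7.5 mm below the lug's underside at the start.
- screw_foot (a point): Where the screw stands on the lid, fixed to the lid, 22 mm above its origin. Hooks pass down beside the lugs if the bow is over 0.3 rad off them (0.4 anticlockwise is good), and swing under them with the lid hanging about 2 mm above the rim. Once the lid's weight is on the rim the seal grips more than the screw: the T-handle would then turn instead of the lid.
- handle_grip (a point): Centre of the T-handle's bar, on the lid's axis, 82 mm above the lid's origin: black plastic, 80 mm long (x along it, level, alike both ways round), 14 wide, 16 high, on a 13 mm stem; grip it across its width from above. The thread's friction is about 0.28 N m either way, so it stays where it is left; a torque read at rest holds an unknown but steady part of it.
- handle: The same T-handle (origin at the lid's origin). Turned clockwise from above, the hooks bear on the lugs 1.9 to 4.0 rad after the start; from then the torque rises by about 0.2 N m and the pull by about 110 N per rad, and the lid sinks 1.9 mm per rad on its seal. Well clamped is 0.4 to 1.15 rad after the hooks first bear; 1.35 rad crushes the seal.
- spice_jar: Amber glass spice jar with a black cap, 42 mm across, 85 mm high; not part of the job.
- salt_shaker: White ceramic salt shaker, 42 mm across, 75 mm high; not part of the job.
- mug: Blue mug, 82 mm across, 95 mm high; not part of the job.
- pepper_mill: Dark wooden pepper mill, 56 mm across, 148 mm high; not part of the job.
- oil_bottle: Green glass oil bottle, 62 mm across, 210 mm high; not part of the job.

How it is judged:
By the outcome, as a careful person would: the job done as asked, in the order asked, and still so for the second after the job is handed in, with the robot touching nothing.
It also fails if it takes over 72 s, if anything falls off the work surface, if the arm or the gripper's body presses on something with over 40 N, if the wrist force passes 120 N, or if a joint passes its speed limit or range.

### The arm

A 6-joint arm with a two-finger parallel gripper is mounted at the origin on the work surface. World frame = base frame: x ahead of the robot, y to its left, z up, the work surface at z = 0. Lengths are in m, angles in rad, forces in N, time in s.
With the tool pointing down it reaches from about 0.25 to 0.8 m from the base axis. Payload 8.5 kg.
Tool frame: the origin (TCP) lies at the very end of the fingers, on their centre line; the grasp point (between the pads) lies 19 mm behind it; z points along the fingers, y is the line along which they close (so a half turn about z gives the same grasp; the last joint's range is limited). The gripper opens to 85 mm and grips with 20 to 120 N. Pads are 22 mm wide; open, the fingers measure 114 mm over their backs; the gripper's body (76 mm by 85 mm) begins 54 mm behind the grasp point. The pads swing forward as they close: fully open they stand 13 mm farther back than shut.
Start: joints at [-1.284, 0.238, -0.013, 1.319, 0, 1.571], TCP at [0.148, -0.504, 0.196] pointing down, gripper open.
Joint ranges: [-2.66, 2.66], [-1.03, 1.9], [-1.14, 1.46], [-1.82, 2.27], [-1.45, 1.34], [-3.14, 3.14]. Speed limits (rad/s): [2.22, 2.22, 2.79, 3.14, 3.14, 3.14].

### API

Orientations are given as a unit quaternion [x, y, z, w].
In Python, from rig import monitor, cams, robot gives the robot as it stands. The module is installed in compiled form; this text tells all that it offers.
- The arm moves only by the shell command python3 -m inch 'ROWS' [FORCE]. ROWS is a JSON list of rows, 1 to 8 of them, each an object with the fields r (a list: a rotation vector rx, ry, rz in fractions of the full range, 1 being 2 rad), xyz (a list: dx, dy, dz in shares of the most that a row can go, 1 being 50 mm), finger_gap (the opening from 0.0 (shut) to 1.0 (fully open)); a field left out counts as zero (the opening has to be given); each row shifts and turns the commanded pose from where the row before left it, along the tool's axes as they then stand; what a row does not reach is not made up. A row lasts 1/10 s, in which the tool goes at most 0.05 m and 0.15 rad, less where a joint would pass 70% of its speed; a pose out of reach is approached as far as the arm can. The fingers move at their own pace and stop on an object; FORCE is the grip in N (left out, the last holds). Time passes only in rows, so rows that do not move let the fingers close. It prints the time, the measured TCP pose, the force, the opening and the grip force at its end. Input that does not fit is refused with a message, and nothing moves.
- monitor.observe(): the state, without advancing time (a new reading comes with each control period).
- cams.snapshot(name): name is "scene" or "side" or "wrist"; returns the picture (400x640x3 uint8, blue, green, red); there is no depth.
- cams.camera_info(name): a dict with "fx", "fy", "cx", "cy" (pixels), "xyz" and "rotation" of the camera in the world; the wrist camera has in their place "hand_eye" (4x4, takes a point from camera to tool coordinates, whose origin is the TCP and whose axes are the flange's). Camera axes: x right, y down, z forward; pixel columns grow to the right and rows downward; lengths in m; the calibration is good to about 2 mm. A picture is of the moment at which its call begins: read the wrist's pose just before it. camera_info takes no time and is no camera call.
- robot.close_job(): hands the job in; it is judged then, once.
The state is a dict: "time_s": time; "qpos": joint angles; "qvel": joint speeds; "tau": joint torques, N m; "position": TCP position; "tcp_rot": TCP orientation; "contact_force": force on the tool from outside, world axes, zero at the start; "torque": the same for the moment, N m; "finger_gap": opening from 0.0 (shut) to 1.0 (fully open); "gripper_force": force on a finger pad.
Only numpy, scipy, OpenCV 4.12 (cv2) and the standard library are available. Lean on these libraries where they do the work, as an engineer would, in place of code of your own. Each camera call takes 0.05 s, during which the arm holds its last target. There are 200 camera calls.

## Working session

There is one attempt and no reset: what is moved stays moved. The work goes in short steps, Python scripts to look and compute and a shell command to move; the robot and the scene stay as the last step left them, time stands still between calls to the robot, and variables do not carry over. Pictures are saved under pics/ and viewed, at most 12 in all, crops included, and the job is handed in when it is done.

```bash
mkdir -p pics
python3 - <<'E'
from rig import monitor,cams,robot
import cv2,numpy as np
s=monitor.observe()
for k,v in s.items(): print(k,np.round(v,3).tolist())
for n in("scene","side"):
    im=cams.snapshot(n); cv2.imwrite(f"pics/{n}0.png",im)
for n in("scene","side","wrist"):
    print(n,{k:np.round(v,4).tolist() for k,v in cams.camera_info(n).items()})
E
```

```text
time_s 0.0
qpos [-1.284, 0.239, -0.014, 1.319, -0.0, 1.571]
qvel [-0.001, -0.0, -0.001, 0.001, 0.003, -0.001]
tau [0.0, -53.878, 34.644, 0.019, 0.0, -0.0]
position [0.148, -0.503, 0.195]
tcp_rot [0.99, 0.143, -0.0, -0.001]
contact_force [0.326, 0.745, -0.189]
torque [-0.018, 0.025, -0.013]
gripper_force 0.0
finger_gap 0.999
scene {'fx': 388.2871, 'fy': 388.2871, 'cx': 322.3624, 'cy': 200.4393, 'xyz': [1.2068, -0.9446, 0.8911], 'rotation': [0.8537, 0.2441, -0.1302, -0.4412]}
side {'fx': 447.2717, 'fy': 447.2717, 'cx': 324.2073, 'cy': 199.8506, 'xyz': [0.4042, 1.2479, 0.86], 'rotation': [-0.0603, 0.8691, -0.4895, 0.0361]}
wrist {'fx': 284.8901, 'fy': 284.8901, 'cx': 315.5112, 'cy': 204.8674, 'hand_eye': [[0.0007, -0.9623, -0.2719, 0.0698], [1.0, 0.0002, 0.0017, -0.0003], [-0.0015, -0.2719, 0.9623, -0.1776], [0.0, 0.0, 0.0, 1.0]]}
```

View pics/scene0.png

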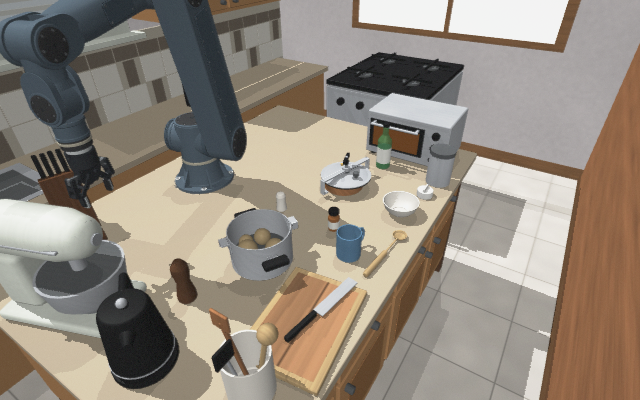

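View pics/side0.png

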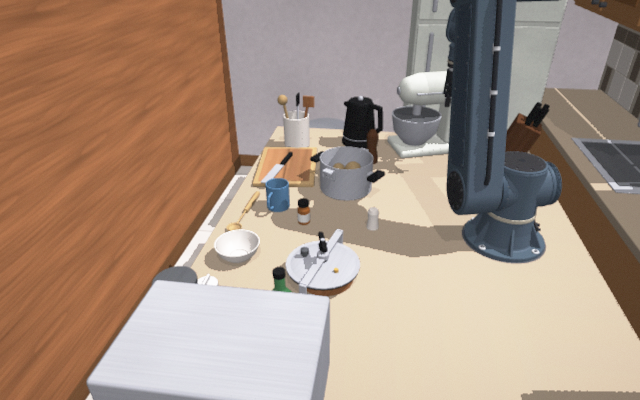

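Scene shows the pot rim at about (261,230) and the lid at (346,175), with its T-handle top at (346,157). Side shows the pot rim at (346,163), the lid at (323,265) and the T-handle at (322,240). I'll triangulate these roughly first.

```bash
cat > h.py <<'E'
from rig import monitor,cams,robot
import cv2,numpy as np
from scipy.spatial.transform import Rotation as R
def rot(r):
    r=np.array(r); return r if r.shape==(3,3) else R.from_quat(r).as_matrix()
def cam(n,s=None):
    c=cams.camera_info(n); K=np.array([[c['fx'],0,c['cx']],[0,c['fy'],c['cy']],[0,0,1]])
    if n=='wrist':
        T=np.eye(4);T[:3,:3]=rot(s['tcp_rot']);T[:3,3]=s['position'];T=T@np.array(c['hand_eye'])
        return K,T[:3,:3],T[:3,3]
    return K,rot(c['rotation']),np.array(c['xyz'])
def ray(C,p):
    K,Rm,t=C; d=Rm@np.linalg.inv(K)@[p[0],p[1],1]; return t,d/np.linalg.norm(d)
def plane(C,p,z):
    t,d=ray(C,p); return t+d*(z-t[2])/d[2]
def proj(C,X):
    K,Rm,t=C; v=K@(Rm.T@(np.array(X)-t)); return v[:2]/v[2]
def tri(C1,p1,C2,p2):
    a,d=ray(C1,p1);b,e=ray(C2,p2)
    k=np.linalg.lstsq(np.c_[d,-e],b-a,rcond=None)[0]; P=a+k[0]*d;Q=b+k[1]*e
    return (P+Q)/2,np.linalg.norm(P-Q)
def intool(s,dw): return rot(s['tcp_rot']).T@np.array(dw)
E
python3 - <<'E'
from h import *
A=cam('scene');B=cam('side')
for n,a,b in [("pot rim",(261,230),(346,163)),("Thandle",(346,158),(322,240)),("lid c",(346,177),(323,265)),("salt",(281,194),(373,209)),("jar",(333.5,210),(303.5,202)),("mug",(349,230),(278,184)),("oil",(385,130),(279,272))]:
    print(n,*[np.round(v,3) for v in tri(A,a,B,b)])
print(plane(A,(261,230),.13),plane(B,(346,163),.13))
a=cv2.imread('pics/scene0.png')[130:290,200:420];b=cv2.imread('pics/side0.png')[130:310,250:410]
cv2.imwrite('pics/c0.png',np.hstack([cv2.resize(a,(396,288),interpolation=2),cv2.resize(b,(256,288),interpolation=2)]))
E
```

```text
pot rim [ 0.536 -0.25   0.111] 0.0
Thandle [0.552 0.266 0.13 ] 0.001
lid c [0.552 0.266 0.041] 0.006
salt [ 0.424 -0.006  0.069] 0.005
jar [ 0.655 -0.003  0.08 ] 0.001
mug [ 0.761 -0.087  0.095] 0.003
oil [0.621 0.477 0.185] 0.001
[ 0.55217927 -0.26629483  0.13      ] [ 0.53317098 -0.21234217  0.13      ]
```

The rows are not in the units I measure in: shifts go in shares of 50 mm and turns go in shares of 2 rad. I convert before sending: -0.045 m is -0.9, -0.035 m is -0.7.

```bash
python3 -m inch '[{"xyz": [0, 0, -0.9], "finger_gap": 1}, {"xyz": [0, 0, -0.9], "finger_gap": 1}, {"xyz": [0, 0, -0.9], "finger_gap": 1}, {"xyz": [0.6, -0.2, -0.7], "finger_gap": 1}, {"xyz": [0.9, -0.28, -0.3], "finger_gap": 1}, {"xyz": [0.9, -0.28, 0], "finger_gap": 1}, {"xyz": [0.9, -0.28, 0], "finger_gap": 1}, {"xyz": [0.9, -0.28, 0], "finger_gap": 1}]'; python3 -m inch '[{"xyz": [0.9, -0.28, 0], "finger_gap": 1}, {"xyz": [0.9, -0.28, 0], "finger_gap": 1}, {"xyz": [0.9, -0.28, 0], "finger_gap": 1}, {"xyz": [0.9, -0.28, 0], "finger_gap": 1}, {"xyz": [0.9, -0.28, 0], "finger_gap": 1}, {"xyz": [0.6, -0.2, 0], "finger_gap": 1}, {"finger_gap": 1}, {"finger_gap": 1}]'
python3 - <<'E'
from h import *
import pickle
s=monitor.observe(); print(s['position'],s['tcp_rot'])
im=cams.snapshot('wrist'); cv2.imwrite('pics/w1.png',im); pickle.dump(s,open('w1.pkl','wb'))
E
```

```text
time_s: 0.9
position: [0.3325, -0.3796, 0.3805]
tcp_rot: [0.99, 0.143, -0.0, -0.0]
contact_force: [1.4, -1.2, 0.5]
finger_gap: 0.998
gripper_force: 0.0
time_s: 1.7
position: [0.5536, -0.2314, 0.3797]
tcp_rot: [0.99, 0.144, -0.001, -0.0]
contact_force: [0.1, 0.0, -0.4]
finger_gap: 1.002
gripper_force: 0.0
[ 0.55362296 -0.2314164   0.3796837 ] [ 9.89615674e-01  1.43736214e-01 -7.59413507e-04 -3.77726468e-04]
```

View pics/w1.png

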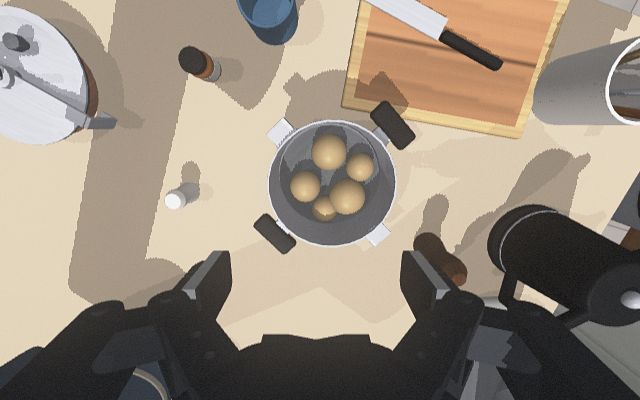

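Wrist view: the pot rim is a bright circle centred at about (332,183) with radius 64 px. The lugs are at (281,131) and (378,234), the side grips at (393,125) and (274,234). I'll measure these with masks.

Run:
```python
from h import *
import pickle
s=pickle.load(open('w1.pkl','rb'));C=cam('wrist',s);im=cv2.imread('pics/w1.png')
hsv=cv2.cvtColor(im,cv2.COLOR_BGR2HSV)
m=((hsv[...,1]<35)&(hsv[...,2]>195)).astype(np.uint8)*255
m[:,:255]=0;m[:,410:]=0;m[260:]=0;m[:105]=0
ys,xs=np.nonzero(m);P=np.array([plane(C,(x,y),.13)[:2] for x,y in zip(xs,ys)])
c=np.array([.54,-.24]);
from scipy.optimize import least_squares
r=np.linalg.norm(P-plane(C,(332,183),.13)[:2],axis=1);q=P[(r>.085)&(r<.107)]
f=least_squares(lambda v:np.hypot(*(q-v[:2]).T)-v[2],[.54,-.24,.1],loss='soft_l1',f_scale=.001);print('rim',f.x,len(q),np.std(f.fun))
c=f.x[:2]
# lugs: top at z=.121
n,l,st,ce=cv2.connectedComponentsWithStats(m)
P2=np.array([plane(C,(x,y),.121)[:2] for x,y in zip(xs,ys)])-c
r=np.hypot(*P2.T);k=r>.106
a=np.arctan2(P2[k,1],P2[k,0]); 
for sg in(0,1):
    kk=(np.cos(a-np.deg2rad(90))>0)==bool(sg)
    L=P2[k][kk];mn=L.mean(0);print('lug',kk.sum(),mn,np.hypot(*mn),np.rad2deg(np.arctan2(*mn[::-1])),L.min(0),L.max(0),np.hypot(*L.T).max())
# black grips
b=((hsv[...,2]<60)).astype(np.uint8);b[245:, :]=0 if 0 else b[245:,:]
b[:95]=0;b[258:]=0;b[:,:245]=0;b[:,420:]=0
n,l,st,ce=cv2.connectedComponentsWithStats(b)
for i in range(1,n):
    if st[i,4]>200:
        p=plane(C,ce[i],.1)[:2]-c;print('grip',st[i],p,np.hypot(*p),np.rad2deg(np.arctan2(*p[::-1])))
```

```text
rim [ 0.53863969 -0.26108539  0.09865768] 997 0.0033218821489541853
lug 255 [-0.05432878 -0.09931711] 0.1132055867569073 -118.67969159171719 [-0.07697393 -0.11641975] [ 0.09271284 -0.06044877] 0.12596153648983133
lug 327 [0.05671173 0.09934151] 0.11438949125053598 60.27897073475887 [-0.08368177  0.06530217] [0.07659801 0.11595259] 0.12525959215436278
```

Converted, -0.046 m is -0.92, 0.013 m is 0.26.

```bash
python3 -m inch '[{"xyz": [0.26, -0.92, 0], "finger_gap": 1}, {"xyz": [0.26, -0.92, 0], "finger_gap": 1}, {"xyz": [0.26, -0.92, 0], "finger_gap": 1}, {"xyz": [0.26, -0.92, 0], "finger_gap": 1}, {"xyz": [0.26, -0.92, 0], "finger_gap": 1}, {"xyz": [0.26, -0.92, 0], "finger_gap": 1}, {"xyz": [0.26, -0.92, 0], "finger_gap": 1}, {"xyz": [0.26, -0.92, 0], "finger_gap": 1}]' ; python3 -m inch '[{"xyz": [0.26, -0.92, 0], "finger_gap": 1}, {"xyz": [0.26, -0.92, 0], "finger_gap": 1}, {"xyz": [0.26, -0.92, 0], "finger_gap": 1}, {"finger_gap": 1}, {"finger_gap": 1}, {"finger_gap": 1}]'
python3 - <<'E'
from h import *
import pickle
s=monitor.observe(); print(s['position'],s['tcp_rot'])
im=cams.snapshot('wrist'); cv2.imwrite('pics/w2.png',im); pickle.dump(s,open('w2.pkl','wb'))
E
```

```text
time_s: 2.55
position: [0.5481, 0.1507, 0.3814]
tcp_rot: [0.99, 0.142, 0.001, -0.0]
contact_force: [1.5, -0.0, -0.0]
finger_gap: 1.003
gripper_force: 0.0
time_s: 3.15
position: [0.5616, 0.2405, 0.3832]
tcp_rot: [0.982, 0.189, -0.004, -0.022]
contact_force: [-0.2, -0.8, 0.0]
finger_gap: 0.999
gripper_force: 0.0
[0.56161758 0.24048292 0.38316901] [ 0.98172904  0.18891645 -0.00445936 -0.0223334 ]
```

View pics/w2.png

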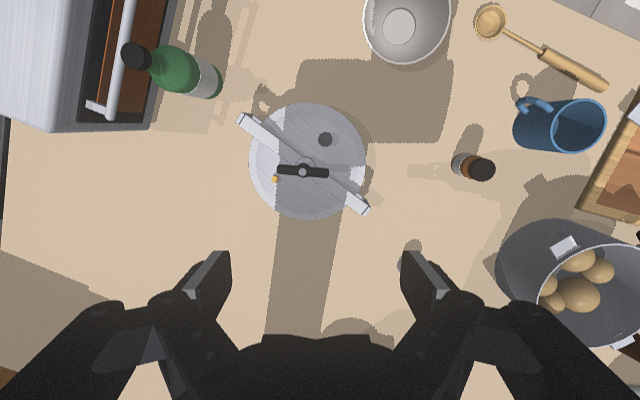

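Wrist view 2: the lid disc is centred at about (306,161). The black T-bar runs from (277,170) to (329,173), centre (303,171). The bow runs from (240,118) to (366,211) and the valve is at (325,139). The tool tilted about 2.5° because joint 6 reached its limit, so the yaw needs changing.

```bash
cat > lid.py <<'E'
from h import *
import pickle
def meas(tag,box,zh=.125):
    s=pickle.load(open(tag+'.pkl','rb'));C=cam('wrist',s);im=cv2.imread(f'pics/{tag}.png')
    x0,y0,x1,y1=box
    b=np.zeros(im.shape[:2],np.uint8);b[y0:y1,x0:x1]=(im[y0:y1,x0:x1].max(2)<75)
    n,l,st,ce=cv2.connectedComponentsWithStats(b);i=1+np.argmax(st[1:,4])
    ys,xs=np.nonzero(l==i);(c,wh,a)=cv2.minAreaRect(np.c_[xs,ys].astype(np.float32))
    bx=cv2.boxPoints((c,wh,a));X=np.array([plane(C,p,zh) for p in bx])
    e=[X[1]-X[0],X[2]-X[1]];L=[np.linalg.norm(v) for v in e];d=e[int(np.argmax(L))]
    print('handle px',c,st[i],'world',X.mean(0),'sides',L,'dir deg',np.rad2deg(np.arctan2(d[1],d[0]))%180)
    return s,C,im,c
E
python3 - <<'E'
from lid import *
s,C,im,c=meas('w2',(265,160,340,182))
A=cam('side')
print('tri w/ side',tri(C,c,A,(322,240)),'scene',tri(C,c,cam('scene'),(346,158)))
for z in(.06,.075,.09):
  p=plane(C,(240,118),z);q=plane(C,(366,211),z);d=q-p
  print('bow ends z',z,p,q,np.linalg.norm(d),np.rad2deg(np.arctan2(d[1],d[0]))%180)
print('valve',plane(C,(325,139),.08)); print(np.round(s['qpos'],3))
print('tool yaw',np.rad2deg(np.arctan2(*rot(s['tcp_rot'])[[1,0],0])), 'z axis',rot(s['tcp_rot'])[:,2])
E
```

```text
handle px (302.5701904296875, 169.52716064453125) [277 163  52  15 444] world [0.5524796  0.27056553 0.125     ] sides [np.float64(0.020463341880188047), np.float64(0.07868230577733633)] dir deg 109.4377861165606
tri w/ side (array([0.55256372, 0.26995184, 0.13223482]), np.float64(0.002634502979999894)) scene (array([0.55199859, 0.26997576, 0.12761588]), np.float64(0.0022327540782203716))
bow ends z 0.06 [0.58288436 0.40276027 0.06      ] [0.51411421 0.13736754 0.06      ] 0.274158049381888 75.47270236617665
bow ends z 0.075 [0.58427804 0.39845594 0.075     ] [0.51756863 0.14101585 0.075     ] 0.2659427550917437 75.47270236617663
bow ends z 0.09 [0.58567171 0.39415162 0.09      ] [0.52102304 0.14466416 0.09      ] 0.25772746080159936 75.47270236617666
valve [0.60566313 0.25556062 0.08      ]
[0.379 0.44  0.768 1.899 0.046 3.14 ]
tool yaw 21.785245886589475 z axis [-0.01719406  0.0421658  -0.99896267]
```

Converted, -0.15 rad / 2 = -0.075.

```bash
R='0'; python3 -m inch '[{"r": [0, 0, -0.075], "finger_gap": 1}, {"r": [0, 0, -0.075], "finger_gap": 1}, {"r": [0, 0, -0.075], "finger_gap": 1}, {"r": [0, 0, -0.075], "finger_gap": 1}, {"r": [0, 0, -0.075], "finger_gap": 1}, {"r": [0, 0, -0.075], "finger_gap": 1}, {"r": [0, 0, -0.075], "finger_gap": 1}, {"r": [0, 0, -0.075], "finger_gap": 1}]'; python3 -m inch '[{"r": [0, 0, -0.075], "finger_gap": 1}, {"r": [0, 0, -0.075], "finger_gap": 1}, {"r": [0, 0, -0.075], "finger_gap": 1}, {"r": [0, 0, -0.075], "finger_gap": 1}, {"r": [0, 0, -0.075], "finger_gap": 1}, {"r": [0, 0, -0.075], "finger_gap": 1}, {"r": [0, 0, -0.075], "finger_gap": 1}, {"r": [0, 0, -0.075], "finger_gap": 1}]';python3 -m inch '[{"r": [0, 0, -0.075], "finger_gap": 1}, {"r": [0, 0, -0.075], "finger_gap": 1}, {"r": [0, 0, -0.075], "finger_gap": 1}, {"r": [0, 0, -0.075], "finger_gap": 1}, {"r": [0, 0, -0.075], "finger_gap": 1}, {"r": [0, 0, -0.075], "finger_gap": 1}, {"r": [0, 0, -0.075], "finger_gap": 1}, {"r": [0, 0, -0.075], "finger_gap": 1}]'; python3 -m inch '[{"r": [0, 0, -0.075], "finger_gap": 1}, {"r": [0, 0, -0.075], "finger_gap": 1}, {"r": [0, 0, -0.075], "finger_gap": 1}, {"r": [0, 0, -0.075], "finger_gap": 1}, {"r": [0, 0, -0.075], "finger_gap": 1}, {"r": [0, 0, -0.075], "finger_gap": 1}, {"r": [0, 0, -0.075], "finger_gap": 1}, {"finger_gap": 1}]'
cat >> h.py <<'E'
def go(yaw_deg,xyz,s=None):
    "rotvec and translation in current tool axes to a straight-down pose"
    s=s or monitor.observe(); M=rot(s['tcp_rot']);y=np.deg2rad(yaw_deg)
    T=np.c_[[np.cos(y),np.sin(y),0],[np.sin(y),-np.cos(y),0],[0,0,-1]]
    print('yaw',round(np.rad2deg(np.arctan2(M[1,0],M[0,0])),2),'z',np.round(M[:,2],4),'pos',np.round(s['position'],4),'j6',round(s['qpos'][5],3))
    print('rotvec',np.round(R.from_matrix(M.T@T).as_rotvec(),4),'| d in old axes',np.round(M.T@(np.array(xyz)-s['position']),4),'| in target axes',np.round(T.T@(np.array(xyz)-s['position']),4))
E
python3 -c "
from h import *
go(-70.6,[.5525,.27,.30])"
```

```text
time_s: 4.0
position: [0.5616, 0.2407, 0.3832]
tcp_rot: [0.701, 0.712, 0.009, -0.021]
contact_force: [0.1, 0.2, 0.9]
finger_gap: 0.997
gripper_force: 0.0
time_s: 4.8
position: [0.5616, 0.2407, 0.3833]
tcp_rot: [0.177, 0.984, 0.019, -0.012]
contact_force: [0.1, -1.2, -0.7]
finger_gap: 0.999
gripper_force: 0.0
time_s: 5.6
position: [0.5616, 0.2407, 0.3833]
tcp_rot: [-0.41, 0.912, 0.023, 0.001]
contact_force: [-0.5, 0.6, -0.3]
finger_gap: 1.0
gripper_force: 0.0
time_s: 6.4
position: [0.5617, 0.2409, 0.3832]
tcp_rot: [0.811, -0.585, -0.019, -0.012]
contact_force: [-0.5, -0.9, 0.4]
finger_gap: 1.001
gripper_force: 0.0
yaw -71.64 z [-0.0171  0.0425 -0.999 ] pos [0.5617 0.2409 0.3832] j6 -1.512
rotvec [ 0.0024  0.0457 -0.0181] | d in old axes [-0.0267 -0.0007  0.0845] | in target axes [-0.0305 -0.001   0.0832]
```

Converted, 0.042 m is 0.84, -0.015 m is -0.3, 0.046 rad / 2 = 0.023.

```bash
python3 -m inch '[{"r": [0.001, 0.023, -0.009], "finger_gap": 1}, {"xyz": [-0.3, 0, 0.84], "finger_gap": 1}, {"xyz": [-0.3, -0.02, 0.84], "finger_gap": 1}, {"finger_gap": 1}, {"finger_gap": 1}, {"finger_gap": 1}]'
python3 - <<'E'
from lid import *
s=monitor.observe()
im=cams.snapshot('wrist'); cv2.imwrite('pics/w3.png',im); pickle.dump(s,open('w3.pkl','wb'))
go(-70.6,[.5525,.27,.30],s)
E
```

```text
time_s: 7.0
position: [0.5541, 0.2705, 0.3017]
tcp_rot: [0.815, -0.579, 0.001, -0.002]
contact_force: [-0.2, 0.2, 0.4]
finger_gap: 0.999
gripper_force: 0.0
yaw -70.78 z [ 0.0033  0.0014 -1.    ] pos [0.5541 0.2705 0.3017] j6 -1.452
rotvec [-0.0036  0.0002 -0.0032] | d in old axes [-0.0001  0.0017  0.0017] | in target axes [-0.0001  0.0017  0.0017]
```

View pics/w3.png

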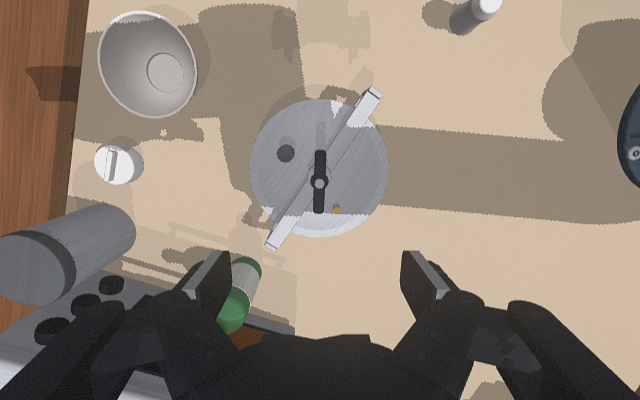

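Wrist view 3: the T-bar runs from (320,150) to (319,213), nearly vertical, centre (319.5,182). The bow runs from (374,92) to (271,245).

Run:
```python
from lid import *
s,C,im,c=meas('w3',(305,145,335,217),.128)
s2,C2,_,c2=meas('w2',(265,160,340,182),.128)
print('tri',tri(C,(319.5,181.5),C2,(302.6,170.5)))
for a,b in [((374,92),(366,211)),((271,245),(240,118))]: print('bow end tri',tri(C,a,C2,b))
for z in(.07,.085):
  p=plane(C,(374,92),z);q=plane(C,(271,245),z);d=q-p
  print('bow',np.linalg.norm(d),np.rad2deg(np.arctan2(d[1],d[0]))%180,(p+q)/2)
```

```text
handle px (318.5, 181.0) [310 150  18  63 663] world [0.55185872 0.2700225  0.128     ] sides [np.float64(0.020658789872743326), np.float64(0.07882739883365286)] dir deg 109.88029858998658
handle px (302.5701904296875, 169.52716064453125) [277 163  52  15 444] world [0.5519992  0.27158497 0.128     ] sides [np.float64(0.020324051316136172), np.float64(0.07816132690791065)] dir deg 109.44994340604944
tri (array([0.54982814, 0.2708046 , 0.120365  ]), np.float64(0.0011231584663427502))
bow end tri (array([0.51923923, 0.1433298 , 0.08282375]), np.float64(0.002337814245041644))
bow end tri (array([0.5834337 , 0.40173393, 0.06589378]), np.float64(0.0023485022639740194))
bow 0.26696108530833007 75.6573751285609 [0.55126717 0.26975611 0.07      ]
bow 0.2571784733902145 75.65737512856091 [0.55220397 0.26740387 0.085     ]
```

```bash
python3 -c "
from h import *
go(-70.3,[.552,.2702,.106])"
```

```text
yaw -70.77 z [ 0.0036  0.0017 -1.    ] pos [0.5543 0.2706 0.3017] j6 -1.452
rotvec [-0.004   0.0004 -0.0082] | d in old axes [-0.0003  0.003   0.1957] | in target axes [-0.0004  0.0023  0.1957]
```

Converted, 0.045 m is 0.9, 0.04 m is 0.8, -0.008 rad / 2 = -0.004.

```bash
python3 -m inch '[{"r": [-0.002, 0, -0.004], "xyz": [0, 0.04, 0.7], "finger_gap": 1}, {"xyz": [0, 0, 0.9], "finger_gap": 1}, {"xyz": [0, 0, 0.9], "finger_gap": 1}, {"xyz": [0, 0, 0.8], "finger_gap": 1}, {"xyz": [0, 0, 0.62], "finger_gap": 1}, {"finger_gap": 1}]' 80; python3 -m inch '[{"finger_gap": 0.5}, {"finger_gap": 0.0}, {"finger_gap": 0}, {"finger_gap": 0}, {"finger_gap": 0}, {"finger_gap": 0}]' 80; python3 -c "
from h import *
go(-70.3,[.552,.2702,.106]);s=monitor.observe();print(s['contact_force'],s['torque'])"
```

```text
time_s: 7.65
position: [0.5494, 0.2687, 0.1005]
tcp_rot: [0.818, -0.576, -0.002, 0.004]
contact_force: [-1.0, -0.1, -0.5]
finger_gap: 0.998
gripper_force: 0.0
time_s: 8.25
position: [0.55, 0.2698, 0.103]
tcp_rot: [0.818, -0.575, -0.001, 0.002]
contact_force: [-0.4, 0.1, -0.5]
finger_gap: 0.002
gripper_force: 0.0
yaw -70.19 z [-0.0045 -0.0016 -1.    ] pos [0.55   0.2698 0.103 ] j6 -1.461
rotvec [ 0.0047 -0.      0.002 ] | d in old axes [ 0.0003 -0.002  -0.003 ] | in target axes [ 0.0003 -0.002  -0.003 ]
[-0.39039934  0.10536927 -0.51357334] [ 0.01859689 -0.02153786  0.00513291]
```

Run:
```python
from h import *
a=cams.snapshot('side')[190:310,250:410];b=cams.snapshot('wrist')
cv2.imwrite('pics/c1.png',np.vstack([cv2.resize(b[120:400,160:480],(480,420)),]))
w=cv2.resize(a,(480,360));c=cv2.resize(cams.snapshot('scene')[120:220,280:420],(504,360))
cv2.imwrite('pics/c2.png',np.vstack([cv2.resize(np.hstack([w,c]),(780,285)),cv2.resize(b[120:400,160:480],(780,310))[:, :]])[:600])
```

```text
(no output)
```

View pics/c2.png

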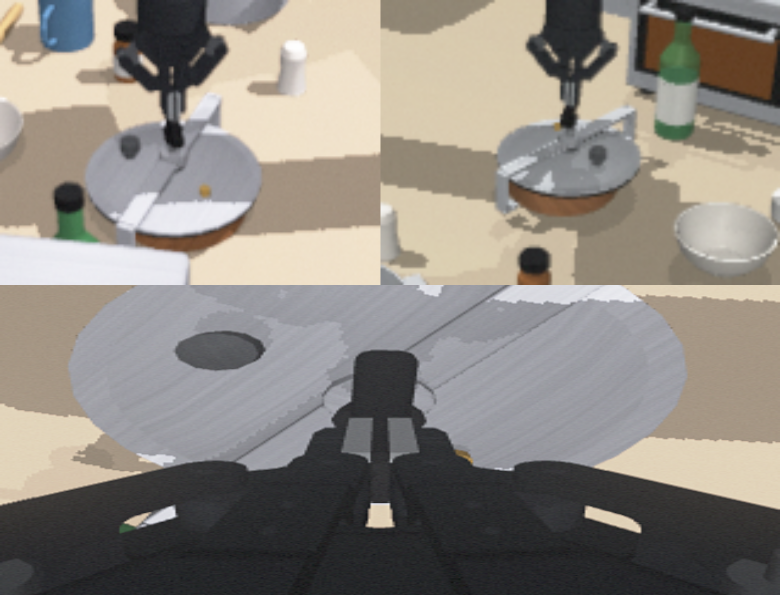

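Run:
```python
from h import *
s=monitor.observe();M=rot(s['tcp_rot']);t=np.array(s['position'])
out=[]
for n,z in(('side',7),('scene',7),('wrist',3)):
    im=cams.snapshot(n);C=cam(n,s);p=proj(C,t);print(n,p)
    h=(57,42) if n!='wrist' else (130,98)
    x0,y0=int(p[0])-h[0]//2,int(p[1])-h[1]//2
    if n=='wrist': y0-=5
    c=cv2.resize(im[y0:y0+h[1],x0:x0+h[0]],(h[0]*z,h[1]*z),interpolation=cv2.INTER_NEAREST)
    for X,col in((t,(0,0,255)),(t+M@[.04,0,-.019],(0,255,0)),(t+M@[-.04,0,-.019],(255,0,0)),(t+M@[0,0,-.019],(0,255,255))):
        q=(proj(C,X)-[x0,y0]+.5)*z;cv2.circle(c,(int(q[0]),int(q[1])),3,col,-1)
    out.append(c)
W=np.zeros((600,800,3),np.uint8)
W[:294,:399]=out[0];W[:294,400:799]=out[1];W[300:594,:390]=out[2];cv2.imwrite('pics/c3.png',W)
```

```text
side [322.56773153 248.76081236]
scene [345.61227772 163.34464526]
wrist [316.68700725 232.01620826]
```

View pics/c3.png

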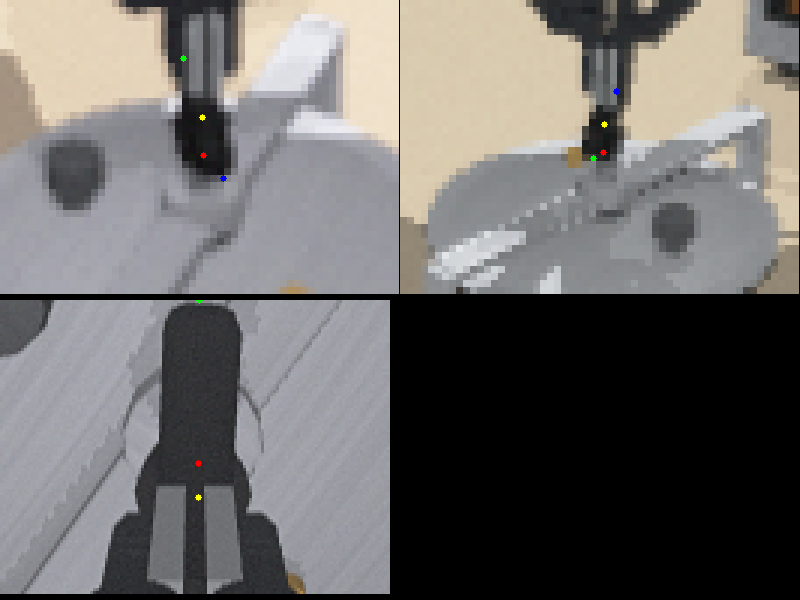

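The wrist and fixed views agree that the handle is at about z 0.123, but the shut fingertips end just above it. In the crop the pads end at (200,487), with the bar below them. So the fingers closed over nothing. I'll reopen, go about 30 mm lower while watching the force, and close again.

Converted, 0.008 m is 0.16, 0.005 rad / 2 = 0.0025.

```bash
python3 -m inch '[{"r": [0.0025, 0, 0], "finger_gap": 1}, {"finger_gap": 1}, {"finger_gap": 1}, {"finger_gap": 1}, {"finger_gap": 1}, {"xyz": [0, 0, 0.16], "finger_gap": 1}, {"xyz": [0, 0, 0.16], "finger_gap": 1}, {"finger_gap": 1}]'; python3 -m inch '[{"xyz": [0, 0, 0.14], "finger_gap": 1}, {"xyz": [0, 0, 0.14], "finger_gap": 1}, {"finger_gap": 0.3}, {"finger_gap": 0}, {"finger_gap": 0}, {"finger_gap": 0}, {"finger_gap": 0}]' 80
```

```text
time_s: 9.35
position: [0.549, 0.2693, 0.085]
tcp_rot: [0.818, -0.575, -0.001, 0.001]
contact_force: [-0.1, -0.5, 0.0]
finger_gap: 1.0
gripper_force: 0.0
time_s: 10.05
position: [0.5503, 0.2699, 0.073]
tcp_rot: [0.818, -0.575, 0.0, -0.0]
contact_force: [0.5, 0.4, 11.9]
finger_gap: 0.15
gripper_force: 66.6
```

Gripped: gap 0.15 and 67 N. Now lift.

Converted, -0.01 m is -0.2, -0.005 m is -0.1.

```bash
python3 -m inch '[{"xyz": [0, 0, -0.06], "finger_gap": 0}, {"xyz": [0, 0, -0.1], "finger_gap": 0}, {"xyz": [0, 0, -0.2], "finger_gap": 0}, {"xyz": [0, 0, -0.2], "finger_gap": 0}, {"finger_gap": 0}, {"finger_gap": 0}]' 100; python3 -c "
from h import *
s=monitor.observe();print(s['contact_force'],s['torque'],s['qpos'])"
```

```text
time_s: 10.65
position: [0.5502, 0.2698, 0.1011]
tcp_rot: [0.818, -0.575, 0.0, -0.0]
contact_force: [-0.2, 0.3, -8.1]
finger_gap: 0.142
gripper_force: 97.1
[-0.2190442   0.26019962 -8.10638372] [ 0.009983   -0.03241308 -0.00971624] [ 4.55973045e-01  4.29641067e-01  2.47773243e-02  1.16524811e+00
 -4.88190700e-05 -1.46054363e+00]
```

Converted, -0.04 m is -0.8, -0.035 m is -0.7.

```bash
python3 -m inch '[{"xyz": [0, 0, -0.6], "finger_gap": 0}, {"xyz": [0, 0, -0.8], "finger_gap": 0}, {"xyz": [0, 0, -0.8], "finger_gap": 0}, {"xyz": [0.3, 0.12, -0.7], "finger_gap": 0}, {"xyz": [0.6, 0.24, 0], "finger_gap": 0}, {"xyz": [0.62, 0.24, 0], "finger_gap": 0}, {"xyz": [0.62, 0.24, 0], "finger_gap": 0}, {"xyz": [0.62, 0.24, 0], "finger_gap": 0}]'; python3 -m inch '[{"xyz": [0.62, 0.24, 0], "finger_gap": 0}, {"xyz": [0.62, 0.24, 0], "finger_gap": 0}, {"xyz": [0.62, 0.24, 0], "finger_gap": 0}, {"xyz": [0.62, 0.24, 0], "finger_gap": 0}, {"xyz": [0.62, 0.24, 0], "finger_gap": 0}, {"xyz": [0.62, 0.24, 0], "finger_gap": 0}, {"xyz": [0.4, 0.16, 0], "finger_gap": 0}, {"finger_gap": 0}]'
python3 - <<'E'
from h import *
import pickle
from scipy.optimize import least_squares
s=pickle.load(open('w1.pkl','rb'));C=cam('wrist',s);im=cv2.imread('pics/w1.png')
hsv=cv2.cvtColor(im,cv2.COLOR_BGR2HSV)
m=((hsv[...,1]<35)&(hsv[...,2]>185));m[:,:255]=0;m[:,410:]=0;m[260:]=0;m[:105]=0
ys,xs=np.nonzero(m);c=np.array([.5386,-.2611])
P=np.array([plane(C,(x,y),.13)[:2] for x,y in zip(xs,ys)])
for it in range(3):
    d=P-c;r=np.hypot(*d.T);a=np.rad2deg(np.arctan2(d[:,1],d[:,0]))%360
    q=[]
    for k in range(0,360,3):
        if min(abs((k-60.8+90)%180-90),99)<15: continue
        w=(a>=k)&(a<k+3)&(r<.107)&(r>.088)
        if w.any(): q.append(P[w][np.argmax(r[w])])
    q=np.array(q);f=least_squares(lambda v:np.hypot(*(q-v[:2]).T)-v[2],[*c,.1],loss='soft_l1',f_scale=.001);c=f.x[:2]
print(f.x,len(q),np.std(f.fun))
P2=np.array([plane(C,(x,y),.121)[:2] for x,y in zip(xs,ys)])-c
r=np.hypot(*P2.T);a=np.rad2deg(np.arctan2(P2[:,1],P2[:,0]))
o=[]
for t in(60.8,-119.2):
    w=(r>.107)&(r<.127)&(abs(a-t)<14);L=P2[w];o.append(L.mean(0));u=np.deg2rad(t);x=L@[np.sin(u),-np.cos(u)]
    print('lug n',w.sum(),o[-1],np.hypot(*o[-1]),np.rad2deg(np.arctan2(*o[-1][::-1])),'width',x.min(),x.max())
d=o[0]-o[1];print('lug line deg',np.rad2deg(np.arctan2(d[1],d[0])),'mid',sum(o)/2+c)
go(-62.1,[.5391,-.2626,.24])
E
```

```text
time_s: 11.45
position: [0.5454, 0.1203, 0.2453]
tcp_rot: [0.818, -0.575, -0.0, 0.0]
contact_force: [1.0, -0.3, -7.9]
finger_gap: 0.146
gripper_force: 98.5
time_s: 12.25
position: [0.54, -0.102, 0.2452]
tcp_rot: [0.817, -0.576, -0.0, 0.001]
contact_force: [0.4, 0.6, -8.5]
finger_gap: 0.143
gripper_force: 98.5
[ 0.53744407 -0.26044334  0.0994668 ] 100 0.0008945222613755638
lug n 318 [0.05800595 0.10012713] 0.11571573970970223 59.91530264199055 width -0.016224500715860297 0.019652059158816366
lug n 226 [-0.05751815 -0.10022458] 0.11555650055645916 -119.85119752598791 width -0.016323075970932327 0.018774717737436275
lug line deg 60.0319721714254 mid [ 0.53768797 -0.26049206]
yaw -70.37 z [-9.e-04 -1.e-03 -1.e+00] pos [ 0.54   -0.102   0.2452] j6 -2.099
rotvec [ 0.0013 -0.0005 -0.1444] | d in old axes [0.1509 0.0548 0.0054] | in target axes [0.1415 0.0759 0.0052]
```

Converted, 0.03 m is 0.6, 0.011 m is 0.22, -0.07 rad / 2 = -0.035.

```bash
python3 -m inch '[{"xyz": [0.6, 0.22, 0], "finger_gap": 0}, {"xyz": [0.6, 0.22, 0], "finger_gap": 0}, {"xyz": [0.6, 0.22, 0], "finger_gap": 0}, {"xyz": [0.6, 0.22, 0], "finger_gap": 0}, {"xyz": [0.6, 0.22, 0], "finger_gap": 0}, {"r": [0, 0, -0.035], "finger_gap": 0}, {"r": [0, 0, -0.03], "finger_gap": 0}, {"finger_gap": 0}]'
python3 - <<'E'
from h import *
go(-62.9,[.538,-.262,.215])
a=cams.snapshot('side');b=cams.snapshot('scene')
cv2.imwrite('pics/a4.png',a);cv2.imwrite('pics/b4.png',b)
cv2.imwrite('pics/c4.png',np.hstack([cv2.resize(a[90:230,250:410],(400,350)),cv2.resize(b[130:300,180:340],(376,400))[:350]]))
E
```

```text
time_s: 13.05
position: [0.5394, -0.2589, 0.2452]
tcp_rot: [0.854, -0.52, -0.001, 0.0]
contact_force: [-0.6, 0.8, -8.5]
finger_gap: 0.15
gripper_force: 98.5
yaw -62.71 z [-9.e-04  5.e-04 -1.e+00] pos [ 0.5394 -0.2589  0.2452] j6 -2.495
rotvec [0.0006 0.0009 0.0034] | d in old axes [0.0021 0.0027 0.0302] | in target axes [0.0021 0.0027 0.0302]
```

View pics/c4.png

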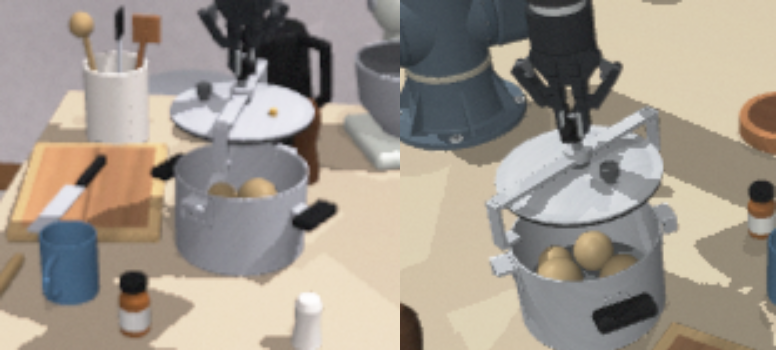

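View: the lid hangs level and centred over the pot, with the hooks beside the lugs. Lower in steps, watching the force.

The rows are not in the units I measure in: shifts go in shares of 50 mm and turns go in shares of 2 rad. I convert before sending: 0.015 m is 0.3, 0.01 m is 0.2, 0.003 rad / 2 = 0.0015.

```bash
python3 -m inch '[{"r": [0, 0, 0.0015], "xyz": [0.04, 0.06, 0.2], "finger_gap": 0}, {"xyz": [0, 0, 0.3], "finger_gap": 0}, {"xyz": [0, 0, 0.3], "finger_gap": 0}, {"xyz": [0, 0, 0.2], "finger_gap": 0}, {"xyz": [0, 0, 0.2], "finger_gap": 0}, {"finger_gap": 0}, {"finger_gap": 0}]'; python3 -m inch '[{"xyz": [0, 0, 0.06], "finger_gap": 0}, {"xyz": [0, 0, 0.06], "finger_gap": 0}, {"xyz": [0, 0, 0.06], "finger_gap": 0}, {"finger_gap": 0}]';python3 -c "
from h import *
go(-62.9,[.538,-.262,.164])"
```

```text
time_s: 13.85
position: [0.5379, -0.2622, 0.1858]
tcp_rot: [0.853, -0.522, 0.0, 0.0]
contact_force: [0.3, 0.5, -7.5]
finger_gap: 0.145
gripper_force: 98.5
time_s: 14.25
position: [0.5376, -0.2622, 0.1763]
tcp_rot: [0.853, -0.522, -0.0, 0.0]
contact_force: [-0.3, 0.7, -7.6]
finger_gap: 0.142
gripper_force: 98.4
yaw -62.91 z [-7.e-04  2.e-04 -1.e+00] pos [ 0.5376 -0.2622  0.1763] j6 -2.497
rotvec [ 0.0006  0.0005 -0.0003] | d in old axes [ 0.0001 -0.0005  0.0123] | in target axes [ 0.0001 -0.0005  0.0123]
```

Converted, 0.002 m is 0.04.

```bash
python3 -m inch '[{"xyz": [0, 0, 0.04], "finger_gap": 0}, {"xyz": [0, 0, 0.04], "finger_gap": 0}, {"xyz": [0, 0, 0.04], "finger_gap": 0}, {"finger_gap": 0}]';python3 -m inch '[{"xyz": [0, 0, 0.04], "finger_gap": 0}, {"xyz": [0, 0, 0.04], "finger_gap": 0}, {"finger_gap": 0}]';python3 -m inch '[{"xyz": [0, 0, 0.02], "finger_gap": 0}, {"xyz": [0, 0, 0.02], "finger_gap": 0}, {"finger_gap": 0}]'
```

```text
time_s: 14.65
position: [0.5376, -0.2622, 0.1703]
tcp_rot: [0.853, -0.522, -0.0, 0.0]
contact_force: [-0.7, -0.0, -7.2]
finger_gap: 0.14
gripper_force: 98.5
time_s: 14.95
position: [0.5376, -0.2622, 0.1664]
tcp_rot: [0.853, -0.522, -0.0, 0.0]
contact_force: [-0.7, 1.1, -8.0]
finger_gap: 0.147
gripper_force: 98.5
time_s: 15.25
position: [0.5377, -0.2622, 0.1646]
tcp_rot: [0.853, -0.522, -0.0, 0.0]
contact_force: [-0.2, 0.1, -8.0]
finger_gap: 0.143
gripper_force: 98.5
```

Converted, 0.001 m is 0.02.

```bash
for i in 1 2 3 4; do python3 -m inch '[{"xyz": [0, 0, 0.02], "finger_gap": 0}, {"finger_gap": 0}]' | grep -E 'posi|contact'; done
```

```text
position: [0.5377, -0.2622, 0.1636]
contact_force: [-0.5, -0.1, -7.3]
position: [0.5378, -0.2622, 0.1626]
contact_force: [0.2, 0.2, -7.4]
position: [0.5377, -0.2622, 0.1616]
contact_force: [-0.3, -0.4, -9.1]
position: [0.5377, -0.2622, 0.1606]
contact_force: [-0.6, -0.2, -7.8]
```

Converted, 0.001 m is 0.02.

```bash
python3 -m inch '[{"xyz": [0, 0, 0.02], "finger_gap": 0}, {"finger_gap": 0}]' | grep -E 'posi|contact'; python3 -m inch '[{"xyz": [0, 0, 0.02], "finger_gap": 0}, {"finger_gap": 0}]' | grep -E 'posi|contact'; python3 -m inch '[{"xyz": [0, 0, 0.02], "finger_gap": 0}, {"finger_gap": 0}]' | grep -E 'posi|contact'
```

```text
position: [0.5377, -0.2622, 0.1596]
contact_force: [0.2, 0.2, -8.3]
position: [0.5377, -0.2622, 0.1586]
contact_force: [-0.3, -0.9, -7.2]
position: [0.5377, -0.2622, 0.1576]
contact_force: [0.5, 0.1, -7.1]
```

Converted, 0.001 m is 0.02.

```bash
python3 -m inch '[{"xyz": [0, 0, 0.02], "finger_gap": 0}, {"finger_gap": 0}]' | grep -E 'posi|contact'; python3 -m inch '[{"xyz": [0, 0, 0.02], "finger_gap": 0}, {"finger_gap": 0}]' | grep -E 'posi|contact'; python3 -m inch '[{"xyz": [0, 0, 0.02], "finger_gap": 0}, {"finger_gap": 0}]' | grep -E 'posi|contact'
```

```text
position: [0.5378, -0.2623, 0.1572]
contact_force: [-0.0, 0.3, -5.1]
position: [0.5379, -0.2623, 0.157]
contact_force: [-3.2, 1.4, 4.9]
position: [0.5381, -0.2624, 0.1568]
contact_force: [-4.4, 2.4, 10.4]
```

Run:
```python
from h import *
# check lid disc centre height in side/scene using T-bar: project expected points
s=monitor.observe();t=np.array(s['position'])
a=cams.snapshot('side');b=cams.snapshot('scene');
cv2.imwrite('pics/c5.png',np.hstack([cv2.resize(a[120:210,300:400],(400,360),interpolation=2),cv2.resize(b[180:290,205:315],(400,360),interpolation=2)]))
```

```text
(no output)
```

View pics/c5.png

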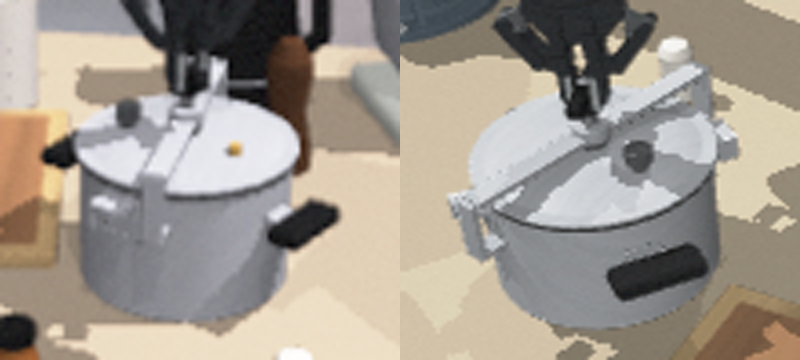

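The lid is seated flush on the rim at TCP z of about 0.157. The hook is anticlockwise of the +y lug (hook at crop (150,215), lug at (105,210)). Raise about 2 mm, then swing clockwise.

Converted, -0.003 m is -0.06, -0.0015 m is -0.03.

```bash
python3 -m inch '[{"xyz": [0, 0, -0.06], "finger_gap": 0}, {"xyz": [0, 0, -0.03], "finger_gap": 0}, {"finger_gap": 0}]';python3 -c "
from h import *
go(-86,[.5378,-.2622,.1592])"
```

```text
time_s: 17.65
position: [0.5378, -0.2623, 0.1589]
tcp_rot: [0.853, -0.522, -0.0, 0.0]
contact_force: [0.3, -0.1, -8.0]
finger_gap: 0.149
gripper_force: 98.6
yaw -62.91 z [-5.e-04  1.e-04 -1.e+00] pos [ 0.5378 -0.2623  0.1589] j6 -2.497
rotvec [4.000e-04 2.000e-04 4.029e-01] | d in old axes [-0.0001 -0.     -0.0003] | in target axes [-0.0001 -0.     -0.0003]
```

Converted, -0.0003 m is -0.006, 0.05 rad / 2 = 0.025.

```bash
python3 -m inch '[{"r": [0, 0, 0.015], "xyz": [0, 0, -0.006], "finger_gap": 0}, {"r": [0, 0, 0.025], "finger_gap": 0}, {"r": [0, 0, 0.025], "finger_gap": 0}, {"r": [0, 0, 0.025], "finger_gap": 0}, {"r": [0, 0, 0.025], "finger_gap": 0}, {"r": [0, 0, 0.025], "finger_gap": 0}, {"r": [0, 0, 0.02], "finger_gap": 0}, {"finger_gap": 0}]'
cat > t.py <<'E'
from h import *
s=monitor.observe();M=rot(s['tcp_rot']);print('yaw',round(np.rad2deg(np.arctan2(M[1,0],M[0,0])),2),'z',round(s['position'][2],4),'F',np.round(s['contact_force'],1),'T',np.round(s['torque'],3),'j6',round(s['qpos'][5],3),'gap',round(s['finger_gap'],3))
E
python3 t.py; python3 -m inch '[{"r": [0, 0, 0.015], "finger_gap": 0}, {"r": [0, 0, 0.015], "finger_gap": 0}, {"finger_gap": 0}]'>/dev/null; python3 t.py;  python3 -m inch '[{"r": [0, 0, 0.015], "finger_gap": 0}, {"r": [0, 0, 0.015], "finger_gap": 0}, {"finger_gap": 0}]'>/dev/null; python3 t.py
```

```text
time_s: 18.45
position: [0.5376, -0.2622, 0.1588]
tcp_rot: [0.759, -0.651, -0.0, 0.0]
contact_force: [-0.4, -0.7, -8.0]
finger_gap: 0.145
gripper_force: 98.5
yaw -81.28 z 0.1588 F [-0.4 -0.7 -8. ] T [-0.045  0.048 -0.035] j6 -2.177 gap 0.145
yaw -84.75 z 0.1594 F [-0.3 -0.6 -7.9] T [-0.062  0.026  0.006] j6 -2.116 gap 0.143
yaw -88.2 z 0.1594 F [-0.5  0.2 -8.3] T [0.147 0.165 0.108] j6 -2.056 gap 0.142
```

Converted, 0.03 rad / 2 = 0.015.

```bash
python3 -m inch '[{"r": [0, 0, 0.015], "finger_gap": 0}, {"finger_gap": 0}]'>/dev/null; python3 t.py;  python3 -m inch '[{"r": [0, 0, 0.015], "finger_gap": 0}, {"finger_gap": 0}]'>/dev/null; python3 t.py
python3 - <<'E'
from h import *
a=cams.snapshot('side');b=cams.snapshot('scene');
cv2.imwrite('pics/c6.png',np.hstack([cv2.resize(a[120:210,300:400],(400,360),interpolation=2),cv2.resize(b[180:290,205:315],(400,360),interpolation=2)]))
E
```

```text
yaw -89.92 z 0.1594 F [-0.   0.2 -8.8] T [0.131 0.234 0.069] j6 -2.026 gap 0.147
yaw -91.65 z 0.1594 F [-0.3  0.1 -8.7] T [0.14  0.192 0.079] j6 -1.996 gap 0.141
```

View pics/c6.png

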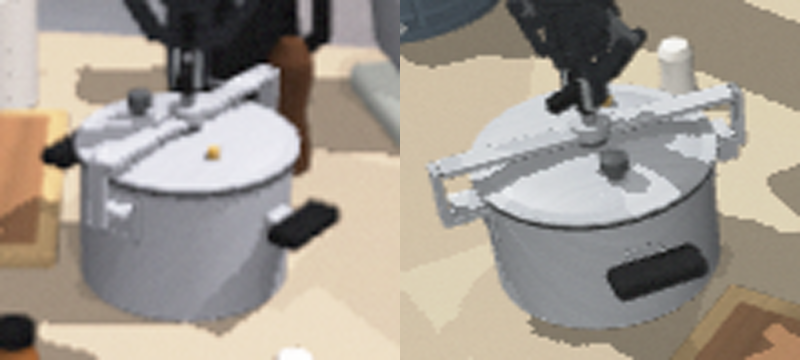

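Run:
```python
from h import *
A=cam('side');B=cam('scene')
for z in(.170,.178):
    for C,p,q in((A,(324.2,160.5),(367.2,138)),(B,(205+435/3.636,180+165/3.27),(205+735/3.636-110,180+90/3.27))):
        P=plane(C,p,z);Q=plane(C,q,z);d=P-Q;print(z,P[:2],Q[:2],np.hypot(*d[:2]),np.rad2deg(np.arctan2(d[1],d[0]))%180)
c=np.array([.538,-.262])
for th in(40,50,60,70):
    u=np.array([np.cos(np.deg2rad(th)),np.sin(np.deg2rad(th))])
    print(th,'arm mid side',(proj(A,[*(c+.136*u),.15])-[300,120])*4,'lug tip',(proj(A,[*(c+.125*u),.118])-[300,120])*4,'bow end',(proj(A,[*(c+.136*u),.174])-[300,120])*4)
```

```text
0.17 [ 0.60326409 -0.14162393] [ 0.46638987 -0.3575443 ] 0.25564850807210276 57.62895516019919
0.17 [ 0.74545698 -0.20651466] [ 0.61250867 -0.15615374] 0.14216706648467015 159.2532736568717
0.178 [ 0.60095555 -0.12551371] [ 0.46566829 -0.33893063] 0.25268443154381104 57.62895516019921
0.178 [ 0.75057539 -0.2147027 ] [ 0.61910194 -0.16490045] 0.14058994745957462 159.25327365687167
40 arm mid side [ 58.98115993 163.41393225] lug tip [ 69.90424401 192.30508015] bow end [ 58.58569012 139.0755195 ]
50 arm mid side [ 74.68002305 172.84629687] lug tip [ 84.22960164 201.11939278] bow end [ 74.40461405 148.33123816]
60 arm mid side [ 94.21295325 181.03842973] lug tip [101.98914731 208.76179936] bow end [ 94.09092956 156.37048998]
70 arm mid side [116.9844065  187.66532666] lug tip [122.64034591 214.93551418] bow end [117.0444851  162.87375247]
```

The side view gives a bow angle of about 58–61° against the lug line at 60°, so the hooks are in line and against the stops. Now lower the lid onto the rim and screw, logging torque.

Converted, 0.0015 m is 0.03.

```bash
python3 -m inch '[{"xyz": [0, 0, 0.03], "finger_gap": 0}, {"xyz": [0, 0, 0.03], "finger_gap": 0}, {"finger_gap": 0}, {"finger_gap": 0}]'>/dev/null; python3 t.py; python3 -m inch '[{"r": [0, 0, 0.05], "finger_gap": 0}, {"r": [0, 0, 0.05], "finger_gap": 0}, {"r": [0, 0, 0.05], "finger_gap": 0}, {"r": [0, 0, 0.05], "finger_gap": 0}]'>/dev/null; python3 t.py;python3 -m inch '[{"r": [0, 0, 0.05], "finger_gap": 0}, {"r": [0, 0, 0.05], "finger_gap": 0}, {"r": [0, 0, 0.05], "finger_gap": 0}, {"r": [0, 0, 0.05], "finger_gap": 0}]'>/dev/null; python3 t.py;python3 -m inch '[{"r": [0, 0, 0.05], "finger_gap": 0}, {"r": [0, 0, 0.05], "finger_gap": 0}, {"r": [0, 0, 0.05], "finger_gap": 0}, {"r": [0, 0, 0.05], "finger_gap": 0}]'>/dev/null; python3 t.py
```

```text
yaw -91.56 z 0.1571 F [-3.5  2.5  0.1] T [0.551 0.641 0.184] j6 -1.997 gap 0.146
yaw -114.7 z 0.157 F [-3.1  3.   0.8] T [0.573 0.777 0.314] j6 -1.593 gap 0.142
yaw -137.61 z 0.1571 F [-2.4  3.2  1.4] T [0.635 0.722 0.355] j6 -1.193 gap 0.143
yaw -160.53 z 0.157 F [-4.   2.4  0.7] T [0.614 0.781 0.307] j6 -0.793 gap 0.146
```

Converted, 0.1 rad / 2 = 0.05.

```bash
python3 -m inch '[{"r": [0, 0, 0.05], "finger_gap": 0}, {"r": [0, 0, 0.05], "finger_gap": 0}, {"r": [0, 0, 0.05], "finger_gap": 0}]'>/dev/null; python3 t.py; python3 -m inch '[{"r": [0, 0, 0.05], "finger_gap": 0}, {"r": [0, 0, 0.05], "finger_gap": 0}]'>/dev/null; python3 t.py;python3 -m inch '[{"r": [0, 0, 0.05], "finger_gap": 0}, {"r": [0, 0, 0.05], "finger_gap": 0}]'>/dev/null; python3 t.py;python3 -m inch '[{"r": [0, 0, 0.05], "finger_gap": 0}, {"r": [0, 0, 0.05], "finger_gap": 0}]'>/dev/null; python3 t.py
```

```text
yaw -177.72 z 0.157 F [-4.4  3.5  1.2] T [0.598 0.782 0.291] j6 -0.493 gap 0.142
yaw 170.82 z 0.1571 F [-4.5  3.2  1.1] T [0.678 0.762 0.288] j6 -0.293 gap 0.142
yaw 159.36 z 0.157 F [-3.3  3.2  1. ] T [0.629 0.698 0.326] j6 -0.093 gap 0.15
yaw 147.91 z 0.157 F [-3.4  3.   1.3] T [0.665 0.725 0.325] j6 0.107 gap 0.146
```

Converted, 0.1 rad / 2 = 0.05.

```bash
python3 -m inch '[{"r": [0, 0, 0.05], "finger_gap": 0}, {"r": [0, 0, 0.05], "finger_gap": 0}]'>/dev/null; python3 t.py;python3 -m inch '[{"r": [0, 0, 0.05], "finger_gap": 0}, {"r": [0, 0, 0.05], "finger_gap": 0}]'>/dev/null; python3 t.py;python3 -m inch '[{"r": [0, 0, 0.05], "finger_gap": 0}, {"r": [0, 0, 0.05], "finger_gap": 0}]'>/dev/null; python3 t.py
```

```text
yaw 136.45 z 0.1571 F [-3.6  3.6  1.2] T [0.736 0.697 0.282] j6 0.307 gap 0.148
yaw 124.99 z 0.1571 F [-3.2  3.1  1. ] T [0.768 0.732 0.343] j6 0.507 gap 0.144
yaw 113.53 z 0.157 F [-3.1  4.1  1.3] T [0.715 0.696 0.34 ] j6 0.707 gap 0.145
```

Converted, 0.1 rad / 2 = 0.05.

```bash
python3 -m inch '[{"r": [0, 0, 0.05], "finger_gap": 0}, {"r": [0, 0, 0.05], "finger_gap": 0}]'>/dev/null; python3 t.py;python3 -m inch '[{"r": [0, 0, 0.05], "finger_gap": 0}, {"r": [0, 0, 0.05], "finger_gap": 0}]'>/dev/null; python3 t.py
```

```text
yaw 102.07 z 0.157 F [-4.5  3.8  1.1] T [0.748 0.699 0.207] j6 0.907 gap 0.142
yaw 90.62 z 0.1568 F [-2.8  2.2 -2.7] T [0.694 0.532 0.357] j6 1.107 gap 0.141
```

Converted, 0.1 rad / 2 = 0.05.

```bash
python3 -m inch '[{"r": [0, 0, 0.05], "finger_gap": 0}]'>/dev/null; python3 t.py;python3 -m inch '[{"r": [0, 0, 0.05], "finger_gap": 0}]'>/dev/null; python3 t.py
```

```text
yaw 84.88 z 0.1567 F [-1.3  3.5 -2.8] T [0.615 0.404 0.331] j6 1.207 gap 0.144
yaw 79.16 z 0.1565 F [-2.2  2.1 -3.3] T [0.611 0.355 0.371] j6 1.307 gap 0.146
```

Converted, 0.0002 m is 0.004, 0.1 rad / 2 = 0.05.

```bash
python3 -m inch '[{"r": [0, 0, 0.05], "xyz": [0, 0, 0.004], "finger_gap": 0}]'>/dev/null; python3 t.py;python3 -m inch '[{"r": [0, 0, 0.05], "xyz": [0, 0, 0.004], "finger_gap": 0}]'>/dev/null; python3 t.py;python3 -m inch '[{"r": [0, 0, 0.05], "xyz": [0, 0, 0.004], "finger_gap": 0}]'>/dev/null; python3 t.py;python3 -m inch '[{"r": [0, 0, 0.05], "xyz": [0, 0, 0.004], "finger_gap": 0}]'>/dev/null; python3 t.py
```

```text
yaw 73.43 z 0.1564 F [-1.5  3.8 -2.5] T [0.709 0.536 0.396] j6 1.407 gap 0.147
yaw 67.7 z 0.1562 F [-2.7  2.5 -1.2] T [0.635 0.486 0.431] j6 1.507 gap 0.145
yaw 61.98 z 0.156 F [-2.1  3.6 -2.2] T [0.669 0.557 0.395] j6 1.607 gap 0.144
yaw 56.25 z 0.1559 F [-3.   3.3 -0.5] T [0.641 0.507 0.408] j6 1.707 gap 0.146
```

Converted, 0.0002 m is 0.004, 0.1 rad / 2 = 0.05.

```bash
python3 -m inch '[{"r": [0, 0, 0.05], "xyz": [0, 0, 0.004], "finger_gap": 0}, {"finger_gap": 0}, {"finger_gap": 0}]'>/dev/null; python3 t.py; python3 -m inch '[{"finger_gap": 0.5}, {"finger_gap": 1}, {"finger_gap": 1}, {"finger_gap": 1}, {"finger_gap": 1}, {"xyz": [0, 0, -0.4], "finger_gap": 1}, {"xyz": [0, 0, -0.8], "finger_gap": 1}, {"xyz": [0, 0, -0.9], "finger_gap": 1}]'; python3 -m inch '[{"xyz": [0, 0, -0.9], "finger_gap": 1}, {"xyz": [0, 0, -0.9], "finger_gap": 1}, {"finger_gap": 1}, {"finger_gap": 1}]'
python3 - <<'E'
from h import *
b=cams.snapshot('wrist');a=cams.snapshot('side')
cv2.imwrite('pics/c7.png',np.hstack([cv2.resize(a[110:210,290:400],(396,360)),cv2.resize(b[:330,140:500],(393,360))]))
E
```

```text
yaw 50.87 z 0.1557 F [-1.9  5.  -1. ] T [ 0.939  0.489 -0.05 ] j6 1.8 gap 0.147
time_s: 24.75
position: [0.5371, -0.262, 0.2608]
tcp_rot: [0.904, 0.428, -0.001, -0.001]
contact_force: [1.2, -0.6, 0.3]
finger_gap: 0.996
gripper_force: 0.0
time_s: 25.15
position: [0.5385, -0.2626, 0.3515]
tcp_rot: [0.904, 0.428, 0.001, 0.001]
contact_force: [-0.3, 0.3, -1.0]
finger_gap: 0.998
gripper_force: 0.0
```

View pics/c7.png

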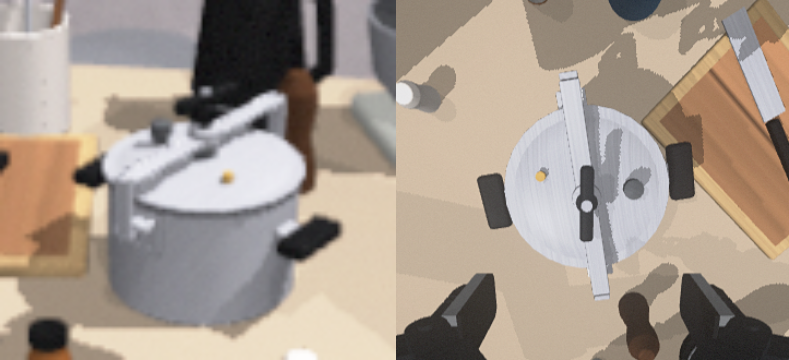

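The lid sits flush, with the bow perpendicular to the side grips, so the hooks are under the lugs. The T-handle is screwed about 0.7–0.8 rad past first bearing, and the gripper is clear. Handing in.

```bash
python3 -c "
from rig import robot
print(robot.close_job())"
```

```text
the job is handed in; nothing more can be done
None
```

The lid is on with its hooks under the lugs, the T-handle is screwed roughly an eighth of a turn (about 0.7–0.8 rad by my torque and height readings) past where the seal first resisted, and the job was handed in at about 25 s with the gripper clear; no verdict came back, and three or four of the 1 mm lowering moves ran from a shell loop, against the rule to type each move.

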